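# Clamp the board, power up and start the sanding bench

### The arm

A 7-joint arm with a two-finger parallel gripper is mounted at the origin on the work surface. World frame = base frame: x ahead of the robot, y to its left, z up, the work surface at z = 0. Lengths are in m, angles in rad, forces in N, time in s.
With the tool pointing down it reaches from about 0.4 to 0.925 m from the base axis. Payload 4.1 kg.
Tool frame: the origin (TCP) lies between the finger pads; the fingertips stand 25 mm ahead of it and the grasp point (between the pads) lies 6 mm ahead of it; z points along the fingers, x is the direction in which the jaws open and shut, and the axes are right-handed (so a half turn about z gives the same grasp; the last joint's range is limited). The gripper opens to 85 mm and grips with 20 to 120 N. Pads are 22 mm wide; open, the fingers measure 114 mm over their backs; the gripper's body (76 mm by 85 mm) begins 54 mm behind the grasp point. The pads swing forward as they close: fully open they stand 13 mm farther back than shut.
Start: joints at [1.162, 0.398, 0.045, 1.537, -0.019, 1.207, -0.051], TCP at [0.198, -0.619, 0.256] pointing down, gripper open.
Joint ranges: [-2.82, 2.82], [-0.49, 2.23], [-1.37, 1.46], [0, 2.46], [-1.36, 4.5], [0.23, 2], [-2.94, 2.94]. Speed limits (rad/s): [2.57, 2.57, 3.14, 3.14, 3.14, 3.14, 3.14].

### API

Orientations are given as a unit quaternion [x, y, z, w].
In Python, from cell import * gives the robot as it stands. The module is installed in compiled form; this text tells all that it offers.
- The arm moves only by the tool send_rows, never from a script. Its argument "steps" is a list of rows, each a list of 3 entries, a list of its own where there are three numbers: the shift along the tool's x, y, z in mm, then the turn, a rotation vector about the tool's x, y, z in rad, then the finger opening in mm, from 0 to 85.4. In form: [[[tx, ty, tz], [ax, ay, az], claw], ...]. A call has 1 to 8 rows; each row is the pose to reach, as a shift and turn from the pose commanded when the call began, along the tool's axes at that moment; what a row does not reach only later rows make up. A row lasts 1/8 s, in which the tool goes at most 62.5 mm and 10.7 degrees, less where a joint would pass 70% of its speed; a pose out of reach is approached as far as the arm can. A call with a gripper value outside its range is refused whole. The fingers move at their own pace and stop on an object; "grip_force" is the grip in N (left out, the last holds). Time passes only in rows, so rows that repeat a pose let the fingers close. It gives the time, the measured TCP pose, the force and the opening at its end, in the units of the state.
- read_state(): the state, without advancing time (a new reading comes with each control period).
- camera(name): name is "side" or "top"; returns a dict with "img" (480x640x3 uint8, red, green, blue), "fovy" (degrees; the focal length in pixels is half the picture's height over the tangent of half this angle, whatever the lens; pixels are square), "cx", "cy" (the principal point, pixels), "k1" (the pictures are not rectified: a ray, as slopes to the right and down, at radius r is drawn at 1 + k1 r^2 times it, then the intrinsics apply), "camera_from_world" (4x4, takes a point from world to camera coordinates). Camera axes: x right, y up, looking along -z (the intrinsics and any distortion apply to the point x, -y, -z); pixel columns grow to the right and rows downward; lengths in m; the calibration is good to about 2 mm. A picture is of the moment at which its call begins. There is no depth.
- finish_job(): hands the job in, once; it reports no verdict.
Trained networks look in the newest picture that a camera, given by its name, has taken for a name from the list of things; names that differ only in an ending like _2 or _b are one class to them, and where a whole thing is asked for, a point or a joint stands for the part that bears it (a point fixed in the world has none). Each returns a list of dicts, best first, with "p" (0 to 1); they miss things now and then, are a little off and sometimes report something else, mostly with a low value. They report only what shows in the picture. A call takes as long as a camera call.
- trace(camera, name): "mask" (480x640 bool, what is visible of it) and "position" ([row, column] in pixels, amid what is visible of it).
The state is a dict: "time": time; "joint_pos": joint angles; "dq": joint speeds; "effort": joint torques, N m; "eef_pos": TCP position; "eef_rot": TCP orientation; "force": force on the tool from outside, world axes, zero at the start; "wrist_torque": the same for the moment, N m; "finger_gap": finger opening in m.
Only numpy, scipy, OpenCV 4.12 (cv2) and the standard library are available. Lean on these libraries where they do the work, as an engineer would, in place of code of your own. Each camera call takes 0.05 s, during which the arm holds its last target. There are 200 camera calls.

### The job

Get the sanding bench running, pressing with the closed fingertips only: first press the raised steel hold-down arm all the way down over the wooden board, then press the raised end of the white paddle switch on the socket block fully down, and last press the small flat start button on the control box fully in and let it come back out. Do these in that order, never press in the big mushroom-shaped stop button beside it, and pick up or shift nothing: the board and all the loose things stay where they are.

Things in the scene. Friction and masses are not known exactly. Their poses are not given: they have to be found in the camera images.
- cradle: Fixed sanding cradle, a plywood base 250 x 250 x 12 mm with four rubber feet that carry the board and, on its +x side, a 110 mm high steel bracket with the hinge of the hold-down arm. Origin on the bench; the base reaches x -95 to +155 mm. The hinge lies at x = +118 mm, y = 0, z = 95 mm and runs along the cradle's y; the arm reaches from it towards -x over the board.
- holddown (a joint): Angle of the hold-down arm in rad: 0 raised about 40 degrees, 0.70 fully down (level, its rubber pad over the board, then it stops hard). It starts at 0 to 0.12. A stiff hinge (0.28 N m, some 2 to 3 N at the press point) keeps it where it is left.
- holddown_press (a point): Press point on the upper face of the hold-down arm, a flat steel bar 30 mm wide and 8 mm thick, 130 mm from the hinge and 20 mm from the bar's free end. Pressing straight down moves the arm; the fingertips then slide along the bar towards the hinge by up to about 30 mm. When the arm is fully down this point is 99 mm above the bench.
- sockets: Fixed grey socket block, 110 (x) x 170 (y) x 45 mm, with three round sockets and one large white paddle switch (rocker). Origin at the centre of its underside.
- rocker (a joint): Angle of the paddle switch in rad: 0 is off (the end towards the block's +y stands raised), 0.42 is on (that end fully down). It starts at 0 to 0.06. It stays where it is left; 2 to 3 N at the raised end turn it, then it stops hard.
- rocker_raised_end (a point): Press point on top of the paddle switch's end that is raised at the start, 26 mm from the switch's axis and 12 mm from that end. The paddle is 36 mm wide and 76 mm long, lies along the block's y, and its axis is 22 mm towards +x from the block's centre, 56 mm above the bench. This point sinks about 11 mm from off to on.
- control: Fixed grey extractor control box, 110 (x) x 190 (y) x 55 mm, with the two push buttons on its top, 96 mm apart along its y; which of them is at which end varies. Origin at the centre of its underside.
- start (a joint): Travel of the start button in m: 0 out, 0.006 fully in. Sprung: 1.5 N to begin, 5 N fully in, then it stops hard.
- start_top (a point): Centre of the top of the start button: a small flat grey round button, 30 mm across, its top 75 mm above the bench. It moves straight down.
- stop (a joint): Travel of the stop button in m: 0 out, 0.006 fully in, sprung likewise. Not to be pressed.
- stop_top (a point): Top centre of the stop button: a big grey mushroom head, 50 mm across, its top 89 mm above the bench.
- board: Loose end-grain wooden board, 170 x 230 x 35 mm, 1.3 kg, lying on the cradle; its top is 72 mm above the bench. Origin at the centre of its underside.
- sandblock: Loose cork sanding block, 50 x 32 x 24 mm, on the board beside the hold-down arm. Origin at the centre of its underside.
- sander: Loose round sander, 124 mm across, 140 mm tall, standing on its disc. Origin at the centre of its underside.
- glue: Loose white bottle, 60 mm across, 170 mm tall. Origin at the centre of its underside.
- tin: Loose tin, 84 mm across, 90 mm tall. Origin at the centre of its underside.
- tape: Loose tape measure, 66 x 32 x 61 mm, standing. Origin at the centre of its underside.
- puck: Loose spare round puck, 60 mm across, 26 mm tall. Origin at the centre of its underside.
- driver: Loose screwdriver lying on the bench. Origin on its underside.

How it is judged:
On the way, in this order (a step that is already met when the one before it is completed fails the run):
1. the hold-down arm is pressed fully down over the board (value of joint holddown above 0.64 rad), for 0.1 s.
2. then the paddle switch is pressed over to on (value of joint rocker above 0.36 rad), for 0.1 s.
3. then the start button is pressed fully in (value of joint start above 0.0042 m and value of joint holddown above 0.64 rad and value of joint rocker above 0.36 rad), for 0.05 s.
At the end, for the whole second after the job is handed in: the hold-down arm is down (0.64 rad or more of 0.70), the paddle switch is on (0.36 rad or more of 0.42), both buttons are back out (within 1 mm), and the board and every loose thing lie at rest within 20 mm of where they began (value of joint holddown above 0.64 rad and value of joint rocker above 0.36 rad and value of joint each of start, stop below 0.001 m and distance of each of board, sander, glue, tin, tape, puck, sandblock, driver from where it was at the start of the episode below 0.02 m and linear speed of each of board, sander, glue, tin, tape, puck, sandblock, driver below 0.02 m/s); the robot touches nothing.
It fails at once if the stop button is pressed (more than 2 mm) (value of joint stop above 0.002 m).
It fails at once if the paddle switch is turned on before the hold-down arm is down (value of joint rocker above 0.25 rad and not (value of joint holddown above 0.64 rad)).
It fails at once if the start button is pressed before the arm is down and the paddle switch is on (value of joint start above 0.003 m and (not (value of joint holddown above 0.64 rad) or not (value of joint rocker above 0.36 rad))).
It fails at once if the board is lifted, carried or shifted (more than 20 mm) (distance of board from where it was at the start of the episode above 0.02 m).
It fails at once if a loose bystander is lifted, carried or shifted (more than 20 mm) (distance of any of sander, glue, tin, tape, puck, sandblock, driver from where it was at the start of the episode above 0.02 m).
It also fails if it takes over 51 s, if anything falls off the work surface, if the arm or the gripper's body presses on something with over 40 N, if the wrist force passes 120 N, or if a joint passes its speed limit or range.

## Working session

There is one attempt and no reset: what is moved stays moved. The work goes in short steps, Python scripts to look and compute and a tool call to move; the robot and the scene stay as the last step left them, time stands still between calls to the robot, and variables do not carry over. Pictures are saved under pics/ and viewed, about 8 in all and at most 12, crops included, and the job is handed in when it is done.

Besides the shell and the picture viewer there is one more tool, called by a JSON object that holds its "op" and its "data", one argument or row to a line. send_rows: Moves the arm, as the interface text tells. Its arguments: {"type":"object","properties":{"steps":{"type":"array"},"grip_force":{"type":"number"}},"required":["steps"]}

```bash
mkdir -p pics; cat > h.py <<'E'
from cell import *
import numpy as np, cv2
from scipy.spatial.transform import Rotation as R
def K(c):
    f=240/np.tan(np.radians(c["fovy"])/2); return f
def ray(c,row,col):
    f=K(c); d=np.array([(col-c["cx"])/f,(row-c["cy"])/f]); u=d.copy()
    for _ in range(30): u=d/(1+c["k1"]*(u@u))
    T=np.array(c["camera_from_world"]); Ri=T[:3,:3].T
    return -Ri@T[:3,3], Ri@np.array([u[0],-u[1],-1.])
def onz(c,row,col,z):
    o,d=ray(c,row,col); return o+d*(z-o[2])/d[2]
def proj(c,p):
    T=np.array(c["camera_from_world"]); q=T[:3,:3]@np.array(p)+T[:3,3]
    u=np.array([q[0],-q[1]])/-q[2]; u=u*(1+c["k1"]*(u@u)); f=K(c)
    return np.array([c["cy"]+f*u[1],c["cx"]+f*u[0]])
E
python3 - <<'E'
from h import *
s=read_state(); print(s["time"],s["eef_pos"],s["eef_rot"],s["finger_gap"])
zs={"start":.075,"stop":.089,"rocker":.056,"holddown":.12,"cradle":.012,"sockets":.045,"control":.055,"board":.072,"sandblock":.096}
for n in ["top","side"]:
    c=camera(n); cv2.imwrite(f"pics/{n}1.png",c["img"][:,:,::-1])
    print(n,c["fovy"],c["k1"],ray(c,240,320))
    for k in ["holddown","holddown_press","cradle","rocker","rocker_raised_end","sockets","start","start_top","stop_top","control","board","sandblock","sander","glue","tin","tape","puck","driver"]:
        for t in trace(n,k)[:2]:
            r,cc=t["position"]; print(k,round(t["p"],2),np.round([r,cc]),np.round(onz(c,r,cc,zs.get(k.split("_")[0],.05)),3),t["mask"].sum())
E
```

```text
0.0 [ 0.19800608 -0.6184803   0.25526726] [ 8.07762313e-01 -5.89507491e-01 -8.27474011e-04 -5.27442653e-04] 0.08532139519019107
top 50.00894497429935 0.003734945937931788 (array([0.44768046, 0.00252129, 1.25163415]), array([ 0.04030742,  0.02467994, -0.9990398 ]))
holddown 0.93 [194. 341.] [ 0.597 -0.014  0.12 ] 732
holddown 0.27 [321. 246.] [0.312 0.188 0.12 ] 486
holddown_press 0.62 [191. 341.] [ 0.604 -0.014  0.12 ] 766
cradle 0.56 [174. 338.] [ 0.658 -0.007  0.012] 3537
rocker 0.96 [227. 207.] [0.52  0.296 0.056] 512
rocker_raised_end 0.67 [228. 206.] [0.517 0.299 0.056] 532
rocker_raised_end 0.62 [149. 459.] [ 0.717 -0.287  0.056] 1275
sockets 0.59 [238. 204.] [0.494 0.306 0.045] 3593
start 0.41 [238. 444.] [ 0.506 -0.251  0.075] 144
start_top 0.42 [233. 445.] [ 0.517 -0.254  0.075] 156
control 0.62 [244. 463.] [ 0.494 -0.3    0.055] 3345
control 0.46 [321. 246.] [0.305 0.199 0.055] 546
board 0.74 [218. 332.] [0.546 0.004 0.072] 6543
sandblock 0.87 [214. 292.] [0.551 0.096 0.096] 320
sandblock 0.48 [146. 456.] [ 0.713 -0.27   0.096] 1284
sander 0.64 [134. 240.] [0.743 0.228 0.05
[... 1010 characters left out ...]
t_top 0.51 [358. 335.] [ 0.515 -0.26   0.075] 217
start_top 0.43 [229. 211.] [0.306 0.12  0.075] 353
stop_top 0.86 [409. 322.] [ 0.47  -0.359  0.089] 628
control 0.65 [395. 328.] [ 0.49  -0.319  0.055] 5405
control 0.3 [182. 283.] [0.494 0.279 0.055] 2396
board 0.79 [265. 324.] [ 0.54  -0.031  0.072] 6099
sandblock 0.67 [219. 314.] [0.541 0.087 0.096] 286
sander 0.89 [185. 382.] [0.747 0.228 0.05 ] 2691
glue 0.67 [308. 450.] [ 0.776 -0.175  0.05 ] 1593
glue 0.29 [266. 324.] [ 0.543 -0.017  0.05 ] 5933
tape 0.66 [264. 245.] [0.372 0.022 0.05 ] 674
puck 0.67 [317. 255.] [ 0.378 -0.124  0.05 ] 688
driver 0.64 [226. 209.] [0.3   0.159 0.05 ] 329
driver 0.6 [290. 369.] [ 0.624 -0.099  0.05 ] 4586
```

View pics/top1.png

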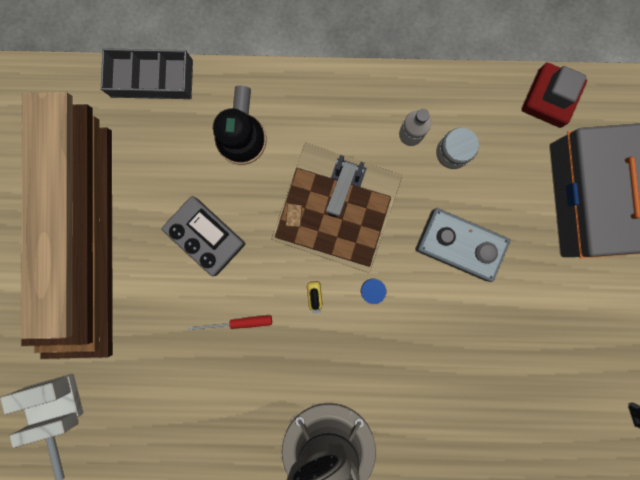

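View pics/side1.png

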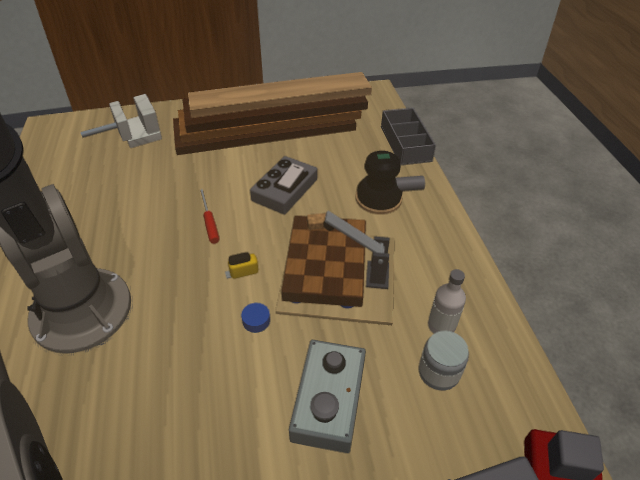

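The top view shows the cradle with the hold-down arm from its hinge at about (352,165) to its free end at (333,213). The rocker is at (208,229) and the small start button at (446,236). The mushroom stop is at (486,252). The side view agrees: start is at (334,358) and stop at (324,405). Next I fit poses with known-geometry silhouettes.

```bash
cat > fit.py <<'E'
from h import *
from scipy.optimize import minimize
C={n:camera(n) for n in ["top","side"]}
def box(x0,x1,y0,y1,z0,z1): return np.array([[x,y,z] for x in(x0,x1) for y in(y0,y1) for z in(z0,z1)],float)/1000
def cyl(x,y,r,z0,z1): return np.array([[x+r*np.cos(a),y+r*np.sin(a),z] for a in np.linspace(0,6.28,25) for z in(z0,z1)])/1000
def place(P,x,y,w): return P@R.from_euler("z",w).as_matrix().T+[x,y,0]
def sil(c,parts):
    m=np.zeros((960,1280),np.uint8)
    for P in parts:
        uv=np.array([proj(c,p)[::-1] for p in P])*2
        cv2.fillConvexPoly(m,cv2.convexHull(np.round(uv*8).astype(np.int32)),1,shift=3)
    return m
def fit(names,model,p0,steps,cams=("top","side")):
    M={}
    for n in cams:
        m=np.zeros((480,640),bool)
        for k in names:
            for t in trace(n,k)[:1]: m|=t["mask"]
        M[n]=cv2.resize(m.astype(np.uint8),(1280,960),interpolation=cv2.INTER_LINEAR)
    def cost(p):
        v=0
        for n in cams:
            s=sil(C[n],model(p)); v+=1-(s&M[n]).sum()/(s|M[n]).sum()
        return v
    p0=np.array(p0,float)
    S=np.vstack([p0]+[p0+np.eye(len(p0))[i]*steps[i] for i in range(len(p0))])
    r=minimize(cost,p0,method="Nelder-Mead",options=dict(initial_simplex=S,maxiter=250,xatol=1e-4,fatol=1e-4))
    return r.x,r.fun/len(cams)
E
cat > run1.py <<'E'
from fit import *
s=2e-2
for w0 in(-.7,):
    p,e=fit(["sockets","rocker"],lambda p:[place(box(-55,55,-85,85,0,45),*p)],[.495,.30,w0],[s,s,.2]); print("sockets",p,e)
    print(" raised end",place(np.array([[.022,.026,.06]]),*p))
ps=p
p,e=fit(["rocker"],lambda p:[place(box(-18,18,-38,38,-3,5),*p)+[0,0,.056]],[.52,.297,ps[2]],[s,s,.2]); print("rocker",p,e,"exp",place(np.array([[.022,0,.056]]),*ps))
p,e=fit(["control","start","stop"],lambda p:[place(box(-55,55,-95,95,0,55),*p)],[.49,-.305,-.4],[s,s,.2]); print("control",p,e)
print(" ends",place(np.array([[0,.048,.075],[0,-.048,.089]]),*p))
p,e=fit(["start"],lambda p:[cyl(p[0]*1e3,p[1]*1e3,15,65,75)],[.512,-.257],[s,s]); print("start",p,e)
p,e=fit(["stop_top"],lambda p:[cyl(p[0]*1e3,p[1]*1e3,25,75,89)],[.47,-.35],[s,s],("side",)); print("stop",p,e)
def bar(p):
    x,y,w,a=p; B=box(-150,8,-15,15,-4,4)
    B=B@R.from_euler("y",a).as_matrix().T+[.118,0,.095]
    return [place(B,x,y,w)]
p,e=fit(["holddown"],bar,[.56,0,-.35,.65],[s,s,.1,.1]); print("bar",p,e)
x,y,w,a=p
for q in(a,0,-.0): print(" press",place((np.array([[-.13,0,.004]])@R.from_euler("y",q).as_matrix().T+[.118,0,.095]),x,y,w))
p,e=fit(["cradle","board","holddown","sandblock"],lambda p:[place(box(-95,155,-125,125,0,12),*p),place(box(-85,85,-115,115,37,72),*p),*bar([*p,a])],[x,y,w],[s,s,.1]); print("cradle",p,e)
E
python3 run1.py
```

```text
sockets [ 0.49964317  0.31107083 -0.69754267] 0.07202793723169898
 raised end [[0.53320522 0.31686643 0.06      ]]
rocker [ 0.5170696   0.29739936 -0.70811708] 0.11221989096182045 exp [[0.51650448 0.29693944 0.056     ]]
control [ 0.49501601 -0.30315478 -0.38254774] 0.0689271926886984
 ends [[ 0.5129337  -0.25862438  0.075     ]
 [ 0.47709832 -0.34768518  0.089     ]]
start [ 0.51172496 -0.2602998 ] 0.1374171534854478
stop [ 0.47578211 -0.34932107] 0.1271753681392236
bar [ 0.54218828  0.006536   -0.30743837  0.69664595] 0.541543513957307
 press [[5.62067116e-01 2.24361565e-04 1.81482332e-01]]
 press [[0.53075093 0.01016742 0.099     ]]
 press [[0.53075093 0.01016742 0.099     ]]
cradle [ 0.55058131  0.003698   -0.30508295] 0.33824527922761216
```

```bash
cat > run2.py <<'E'
from fit import *
s=2e-2
def bar(p):
    x,y,w,a=p; B=box(-150,8,-15,15,-4,4)
    B=B@R.from_euler("y",a).as_matrix().T+[.118,0,.095]
    return [place(B,x,y,w)]
ims=[]
for n in C:
    for k in ("holddown","holddown_press"): 
        for t in trace(n,k): print(n,k,t["p"],t["position"],t["mask"].sum())
for cams in (("top",),("side",),("top","side")):
    p,e=fit(["holddown"],bar,[.545,0.008,-.33,.66],[s,s,.1,.1],cams); print("bar",cams,p,e)
x,y,w,a=p
print(" press",place((np.array([[-.13,0,.004]])@R.from_euler("y",a).as_matrix().T+[.118,0,.095]),x,y,w))
for n in C:
    im=C[n]["img"][:,:,::-1].copy(); im=cv2.resize(im,(1280,960))
    for P,col in [(bar(p)[0],(0,255,0)),(place(box(-95,155,-125,125,0,12),x,y,w),(0,0,255)),(place(box(-18,18,-38,38,4,5),.517,.2972,-.7)+[0,0,.056],(255,0,255)),(cyl(512,-259,15,75,75),(0,255,255)),(cyl(477,-348,25,89,89),(0,255,255)),(place(box(-55,55,-95,95,0,55),.495,-.303,-.3825),(255,0,0))]:
        uv=np.array([proj(C[n],q)[::-1] for q in P])*2
        if len(P)==8:
            for i,j in [(0,1),(2,3),(4,5),(6,7),(0,2),(1,3),(4,6),(5,7),(0,4),(1,5),(2,6),(3,7)]: cv2.line(im,uv[i].astype(int),uv[j].astype(int),col,1)
        else: cv2.polylines(im,[uv[::2].astype(np.int32)],True,col,1)
    ims.append(im[260:600,300:1060] if n=="top" else im[300:920,440:960])
a=ims[0]; b=cv2.resize(ims[1],None,fx=1,fy=1)
cv2.imwrite("pics/o_top.png",a); cv2.imwrite("pics/o_side.png",b[:600])
E
python3 run2.py
```

```text
top holddown 0.77 [194.8, 340.5] 755
top holddown 0.74 [147.1, 458.3] 1335
side holddown 0.73 [232.2, 349.6] 776
side holddown 0.42 [359.6, 445.8] 2284
side holddown_press 0.64 [227.4, 349.5] 732
bar ('top',) [ 0.54211797  0.00577256 -0.29539593  0.69983564] 0.062139654067905226
bar ('side',) [ 0.53991519 -0.00850529 -0.11258129  0.74010861] 0.1384051329055912
bar ('top', 'side') [ 0.5444746   0.00410943 -0.27774917  0.6765871 ] 0.1429265818504586
 press [[ 0.5628827  -0.00113906  0.17951648]]
```

View pics/o_top.png

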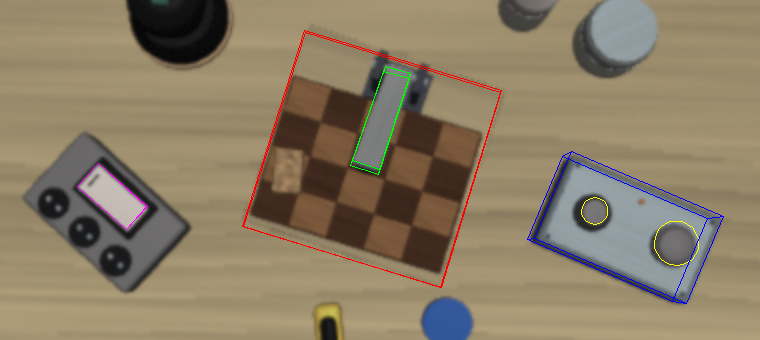

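View pics/o_side.png

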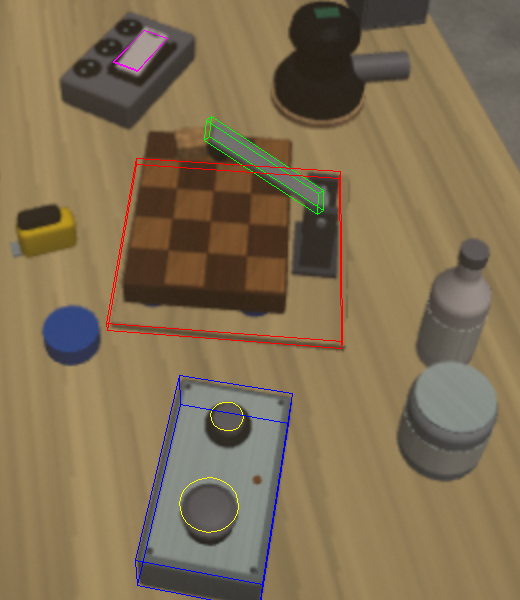

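The overlays match both views. Green is the bar, magenta the paddle, yellow the buttons and blue the control box. Targets are: press point about (0.562, 0.000, 0.180), rocker raised end about (0.533, 0.317), start about (0.512, -0.259). I close the fingers and start moving towards the hold-down.

{"op": "send_rows", "data": {
  "steps": [
    [[-30, -34, 0], [0, 0, 0], 0],
    [[-70, -78, 0], [0, 0, 0], 0],
    [[-110, -122, 0], [0, 0, 0], 0],
    [[-150, -167, 0], [0, 0, 0], 0],
    [[-190, -211, 0], [0, 0, 0], 0],
    [[-230, -256, 0], [0, 0, 0], 0],
    [[-270, -300, 0], [0, 0, 0], 0],
    [[-310, -345, 0], [0, 0, 0], 0]
  ],
  "grip_force": 40
}}

```text
time: 4.75
eef_pos: [0.433, -0.217, 0.2567]
eef_rot: [0.808, -0.59, 0.001, 0.0]
force: [-0.2, -0.2, 0.4]
finger_gap: 0.0003
```

```bash
cat > d.py <<'E'
import sys; from h import *
s=read_state(); p=np.array(s["eef_pos"]); Q=R.from_quat(s["eef_rot"])
print(s["time"],"tcp",p.round(4),"zax",Q.as_matrix()[:,2].round(3),"xax",Q.as_matrix()[:,0].round(3),"F",np.round(s["force"],1),"gap",round(s["finger_gap"],4)); print("j",np.round(s["joint_pos"],2))
a=list(map(float,sys.argv[1:]))
for i in range(0,len(a),3): print("shift mm",(Q.inv().apply(np.array(a[i:i+3])-p)*1000).round(1))
E
python3 d.py .560 .001 .255
```

```text
4.75 tcp [ 0.433  -0.217   0.2567] zax [ 0.001 -0.001 -1.   ] xax [ 0.305 -0.952  0.001] F [-0.2 -0.2  0.4] gap 0.0003
j [ 0.61  0.11 -0.25  1.91  0.03  1.12 -0.91]
shift mm [-169.  -187.4    1.7]
```

{"op": "send_rows", "data": {
  "steps": [
    [[-40, -44, 0], [0, 0, 0], 0],
    [[-80, -88, 1], [0, 0, 0], 0],
    [[-120, -133, 1], [0, 0, 0], 0],
    [[-155, -172, 2], [0, 0, 0], 0],
    [[-169, -187, 2], [0, 0, 0], 0],
    [[-169, -187, 2], [0, 0, 0], 0]
  ]
}}

```text
time: 5.5
eef_pos: [0.5592, 0.0013, 0.2543]
eef_rot: [0.809, -0.588, -0.0, -0.0]
force: [-0.0, -1.6, 0.4]
finger_gap: 0.0001
```

```bash
cat >> d.py <<'E'
if len(sys.argv)==1:
    ims=[]
    for n in("top","side"):
        c=camera(n); q=proj(c,p+[0,0,-.025]); r,k=map(int,q); print(n,q.round())
        im=cv2.resize(np.ascontiguousarray(c["img"][:,:,::-1]),None,fx=3,fy=3,interpolation=2)
        cv2.circle(im,(int(q[1]*3),int(q[0]*3)),4,(0,0,255),1)
        r=min(max(r,65),415);k=min(max(k,65),575)
        ims.append(im[3*(r-65):3*(r+65),3*(k-65):3*(k+65)])
    import time; cv2.imwrite("pics/near_%d.png"%(s["time"]*1000),np.hstack(ims)); print("pics/near_%d.png"%(s["time"]*1000))
E
python3 d.py .560 .001 .215; python3 d.py
```

```text
5.5 tcp [0.5592 0.0013 0.2543] zax [ 0.     0.001 -1.   ] xax [ 0.308 -0.951 -0.001] F [-0.  -1.6  0.4] gap 0.0001
j [ 0.28  0.26 -0.43  1.75  0.12  1.16 -1.44]
shift mm [ 0.6 -0.7 39.3]
5.5 tcp [0.5592 0.0013 0.2543] zax [ 0.     0.001 -1.   ] xax [ 0.308 -0.951 -0.001] F [-0.  -1.6  0.4] gap 0.0001
j [ 0.28  0.26 -0.43  1.75  0.12  1.16 -1.44]
top [205. 334.]
side [199. 331.]
pics/near_5500.png
```

View pics/near_5500.png

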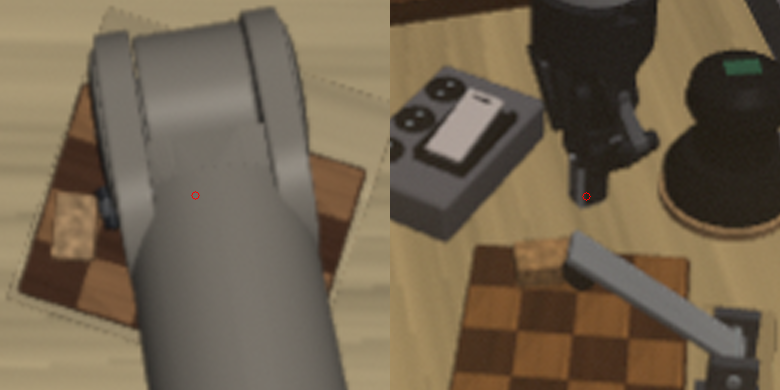

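{"op": "send_rows", "data": {
  "steps": [
    [[0, 0, 15], [0, 0, 0], 0],
    [[0, 0, 30], [0, 0, 0], 0],
    [[0, 0, 38], [0, 0, 0], 0],
    [[0, 0, 44], [0, 0, 0], 0],
    [[0, 0, 49], [0, 0, 0], 0],
    [[0, 0, 54], [0, 0, 0], 0],
    [[0, 0, 59], [0, 0, 0], 0],
    [[0, 0, 64], [0, 0, 0], 0]
  ]
}}

```text
time: 6.6
eef_pos: [0.559, -0.0006, 0.1901]
eef_rot: [0.808, -0.589, 0.0, -0.0]
force: [-0.5, -0.5, 2.5]
finger_gap: -0.0003
```

```bash
python3 d.py
```

```text
6.6 tcp [ 0.559  -0.0006  0.1901] zax [ 0. -0. -1.] xax [ 0.305 -0.952  0.   ] F [-0.5 -0.5  2.5] gap -0.0003
j [ 0.27  0.32 -0.42  1.82  0.15  1.03 -1.47]
top [209. 335.]
side [223. 331.]
pics/near_6600.png
```

{"op": "send_rows", "data": {
  "steps": [
    [[-1, 1, 8], [0, 0, 0], 0],
    [[-2, 2, 16], [0, 0, 0], 0],
    [[-3, 3, 24], [0, 0, 0], 0],
    [[-4, 4, 32], [0, 0, 0], 0],
    [[-5, 6, 40], [0, 0, 0], 0],
    [[-6, 7, 48], [0, 0, 0], 0],
    [[-6, 8, 55], [0, 0, 0], 0],
    [[-6, 8, 60], [0, 0, 0], 0]
  ]
}}

```text
time: 7.7
eef_pos: [0.5491, 0.0028, 0.1297]
eef_rot: [0.808, -0.589, -0.0, 0.0]
force: [-1.6, 0.3, 1.6]
finger_gap: 0.0001
```

```bash
python3 d.py
```

```text
7.7 tcp [0.5491 0.0028 0.1297] zax [-0.001  0.    -1.   ] xax [ 0.305 -0.952 -0.   ] F [-1.6  0.3  1.6] gap 0.0001
j [ 0.25  0.38 -0.41  1.9   0.19  0.9  -1.51]
top [216. 333.]
side [243. 325.]
pics/near_7700.png
```

Still light force and near the stop. I press on until it stops hard.

{"op": "send_rows", "data": {
  "steps": [
    [[0, 0, 2], [0, 0, 0], 0],
    [[0, 0, 4], [0, 0, 0], 0],
    [[0, 0, 6], [0, 0, 0], 0],
    [[0, 0, 8], [0, 0, 0], 0],
    [[0, 0, 8], [0, 0, 0], 0]
  ]
}}

```text
time: 8.43
eef_pos: [0.5494, 0.0025, 0.124]
eef_rot: [0.808, -0.59, 0.0, 0.0]
force: [-4.3, -0.1, 11.8]
finger_gap: 0.0002
```

```bash
python3 d.py
```

```text
8.425 tcp [0.5494 0.0025 0.124 ] zax [-0.    -0.001 -1.   ] xax [ 0.305 -0.952  0.001] F [-4.3 -0.1 11.8] gap 0.0002
j [ 0.25  0.38 -0.41  1.91  0.19  0.89 -1.51]
top [216. 333.]
side [245. 325.]
pics/near_8425.png
```

The tip is at z = 0.099, the given fully-down height, with the force up to 12 N. I lift and go to the rocker.

{"op": "send_rows", "data": {
  "steps": [
    [[0, 0, 0], [0, 0, 0], 0],
    [[0, 0, -25], [0, 0, 0], 0],
    [[0, 0, -60], [0, 0, 0], 0],
    [[0, 0, -78], [0, 0, 0], 0]
  ]
}}

```text
time: 9.02
eef_pos: [0.5503, 0.0027, 0.202]
eef_rot: [0.808, -0.59, 0.001, -0.001]
force: [0.0, -0.3, -0.7]
finger_gap: -0.0001
```

```bash
python3 d.py .533 .317 .195
```

```text
9.025 tcp [0.5503 0.0027 0.202 ] zax [ 0.003 -0.    -1.   ] xax [ 0.305 -0.952  0.001] F [ 0.  -0.3 -0.7] gap -0.0001
j [ 0.27  0.29 -0.43  1.83  0.14  1.04 -1.47]
shift mm [-304.6  -79.3    6.9]
```

{"op": "send_rows", "data": {
  "steps": [
    [[-45, -12, 2], [0, 0, 0], 0],
    [[-95, -25, 4], [0, 0, 0], 0],
    [[-150, -39, 5], [0, 0, 0], 0],
    [[-205, -53, 6], [0, 0, 0], 0],
    [[-255, -66, 6], [0, 0, 0], 0],
    [[-295, -77, 6], [0, 0, 0], 0],
    [[-305, -79, 6], [0, 0, 0], 0],
    [[-305, -79, 6], [0, 0, 0], 0]
  ]
}}

```text
time: 10.02
eef_pos: [0.5313, 0.317, 0.1936]
eef_rot: [0.808, -0.589, 0.0, 0.001]
force: [-0.1, -1.2, 0.4]
finger_gap: -0.0001
```

```bash
python3 d.py .533 .317 .105;python3 d.py; python3 - <<'E'
from fit import *
def bar(p):
    x,y,w=-0,0,0; B=box(-150,8,-15,15,-4,4)
    B=B@R.from_euler("y",p[0]).as_matrix().T+[.118,0,.095]
    return [place(B,.5445,.0041,-.29)]
print(fit(["holddown"],bar,[.1],[.2],("top",)),fit(["holddown"],bar,[.1],[.2],("side",)))
E
```

```text
10.025 tcp [0.5313 0.317  0.1936] zax [-0.001 -0.001 -1.   ] xax [ 0.306 -0.952  0.001] F [-0.1 -1.2  0.4] gap -0.0001
j [-0.21  0.44 -0.53  1.67  0.24  1.1  -2.07]
shift mm [ 0.5 -1.7 88.6]
10.025 tcp [0.5313 0.317  0.1936] zax [-0.001 -0.001 -1.   ] xax [ 0.306 -0.952  0.001] F [-0.1 -1.2  0.4] gap -0.0001
j [-0.21  0.44 -0.53  1.67  0.24  1.1  -2.07]
top [218. 185.]
side [136. 294.]
pics/near_10025.png
(array([0.28046875]), np.float64(0.11238532110091748)) (array([0.009375]), np.float64(0.2142154451549434))
```

```bash
python3 - <<'E'
from h import *
c=camera("side"); cv2.imwrite("pics/s10.png",cv2.resize(c["img"][100:290,220:420,::-1],None,fx=3,fy=3,interpolation=2))
E
```

```text
(no output)
```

View pics/s10.png

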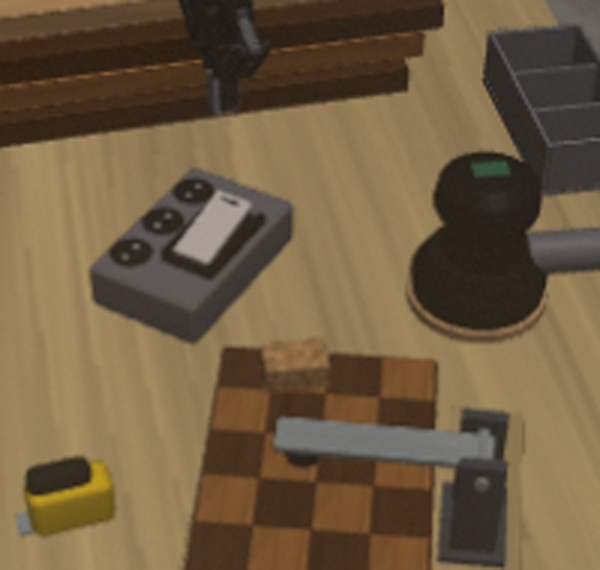

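The hold-down bar is level and the sanding block undisturbed. The paddle's raised end is at about (240,195) in the crop, below the fingertips. I press it.

{"op": "send_rows", "data": {
  "steps": [
    [[0, -1, 30], [0, 0, 0], 0],
    [[0, -2, 65], [0, 0, 0], 0],
    [[0, -2, 86], [0, 0, 0], 0],
    [[0, -2, 92], [0, 0, 0], 0],
    [[0, -2, 97], [0, 0, 0], 0],
    [[0, -2, 101], [0, 0, 0], 0],
    [[0, -2, 104], [0, 0, 0], 0],
    [[0, -2, 107], [0, 0, 0], 0]
  ]
}}

```text
time: 11.38
eef_pos: [0.5347, 0.319, 0.0884]
eef_rot: [0.808, -0.589, 0.001, -0.002]
force: [1.8, 1.8, 4.0]
finger_gap: 0.0001
```

```bash
python3 d.py .533 .317 .077
```

```text
11.375 tcp [0.5347 0.319  0.0884] zax [ 0.003  0.002 -1.   ] xax [ 0.305 -0.952 -0.001] F [1.8 1.8 4. ] gap 0.0001
j [-0.24  0.56 -0.49  1.75  0.32  0.91 -2.13]
shift mm [ 1.4  2.3 11.4]
```

{"op": "send_rows", "data": {
  "steps": [
    [[0, 1, 3], [0, 0, 0], 0],
    [[0, 1, 6], [0, 0, 0], 0],
    [[0, 1, 9], [0, 0, 0], 0],
    [[0, 1, 12], [0, 0, 0], 0],
    [[0, 1, 14], [0, 0, 0], 0],
    [[0, 1, 14], [0, 0, 0], 0]
  ]
}}

```text
time: 12.12
eef_pos: [0.5347, 0.3193, 0.0835]
eef_rot: [0.808, -0.59, 0.003, -0.002]
force: [-9.9, -7.8, 56.3]
finger_gap: -0.0001
```

```bash
python3 d.py .533 .317 .077
```

```text
12.125 tcp [0.5347 0.3193 0.0835] zax [ 0.006 -0.    -1.   ] xax [ 0.304 -0.953  0.002] F [-9.9 -7.8 56.3] gap -0.0001
j [-0.25  0.56 -0.49  1.76  0.33  0.9  -2.14]
shift mm [1.7 2.4 6.5]
```

{"op": "send_rows", "data": {
  "steps": [
    [[0, 0, -10], [0, 0, 0], 0],
    [[0, 0, -40], [0, 0, 0], 0],
    [[0, 0, -80], [0, 0, 0], 0],
    [[0, 0, -115], [0, 0, 0], 0],
    [[0, 0, -118], [0, 0, 0], 0]
  ]
}}

```text
time: 12.75
eef_pos: [0.5326, 0.3173, 0.1929]
eef_rot: [0.808, -0.59, 0.001, -0.0]
force: [-0.2, -0.7, -0.3]
finger_gap: 0.0001
```

```bash
python3 d.py .512 -.259 .20; python3 - <<'E'
from h import *
c=camera("side"); im=cv2.resize(c["img"][135:225,240:330,::-1],None,fx=6,fy=6,interpolation=2)
o=cv2.imread("pics/side1.png"); o=cv2.resize(o[135:225,240:330],None,fx=4.4,fy=4.4,interpolation=2); im=cv2.resize(im,o.shape[:2])
cv2.imwrite("pics/r.png",np.hstack([o,im]))
E
```

```text
12.75 tcp [0.5326 0.3173 0.1929] zax [ 0.001 -0.    -1.   ] xax [ 0.305 -0.952  0.001] F [-0.2 -0.7 -0.3] gap 0.0001
j [-0.21  0.44 -0.53  1.67  0.25  1.1  -2.07]
shift mm [542.7 195.2  -7.1]
```

View pics/r.png

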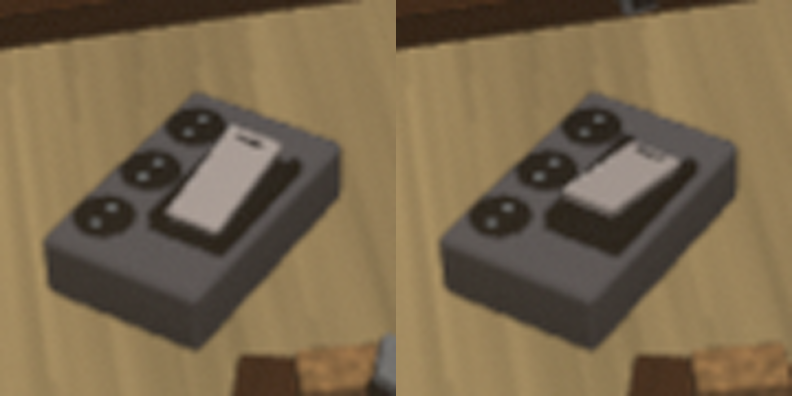

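The left crop (before) has the marked end raised. In the right crop (after) that end is down and the other end raised, so the rocker is on. Now to the start button.

{"op": "send_rows", "data": {
  "steps": [
    [[40, 14, -7], [0, 0, 0], 0],
    [[95, 34, -7], [0, 0, 0], 0],
    [[150, 54, -7], [0, 0, 0], 0],
    [[205, 74, -7], [0, 0, 0], 0],
    [[260, 94, -7], [0, 0, 0], 0],
    [[315, 113, -7], [0, 0, 0], 0],
    [[370, 133, -7], [0, 0, 0], 0],
    [[425, 153, -7], [0, 0, 0], 0]
  ]
}}

```text
time: 13.8
eef_pos: [0.514, -0.1358, 0.1961]
eef_rot: [0.808, -0.59, -0.002, 0.001]
force: [0.6, 0.1, -0.5]
finger_gap: -0.0001
```

```bash
python3 d.py .512 -.259 .16
```

```text
13.8 tcp [ 0.514  -0.1358  0.1961] zax [-0.005  0.001 -1.   ] xax [ 0.305 -0.952 -0.002] F [ 0.6  0.1 -0.5] gap -0.0001
j [ 0.48  0.26 -0.36  1.88  0.11  1.02 -1.18]
shift mm [116.9  39.2  36. ]
```

{"op": "send_rows", "data": {
  "steps": [
    [[50, 17, 0], [0, 0, 0], 0],
    [[95, 33, 10], [0, 0, 0], 0],
    [[117, 40, 25], [0, 0, 0], 0],
    [[117, 40, 36], [0, 0, 0], 0],
    [[117, 40, 46], [0, 0, 0], 0],
    [[117, 40, 60], [0, 0, 0], 0],
    [[117, 40, 70], [0, 0, 0], 0],
    [[117, 40, 70], [0, 0, 0], 0]
  ]
}}

```text
time: 14.8
eef_pos: [0.5135, -0.2567, 0.1274]
eef_rot: [0.808, -0.589, -0.001, 0.0]
force: [0.2, 0.0, -0.5]
finger_gap: -0.0006
```

```bash
python3 d.py .512 -.259 .099; python3 d.py
```

```text
14.8 tcp [ 0.5135 -0.2567  0.1274] zax [-0.002  0.001 -1.   ] xax [ 0.306 -0.952 -0.001] F [ 0.2  0.  -0.5] gap -0.0006
j [ 0.61  0.41 -0.28  1.85  0.14  0.91 -0.99]
shift mm [ 1.7  2.1 28.4]
14.8 tcp [ 0.5135 -0.2567  0.1274] zax [-0.002  0.001 -1.   ] xax [ 0.306 -0.952 -0.001] F [ 0.2  0.  -0.5] gap -0.0006
j [ 0.61  0.41 -0.28  1.85  0.14  0.91 -0.99]
top [234. 449.]
side [349. 335.]
pics/near_14800.png
```

View pics/near_14800.png

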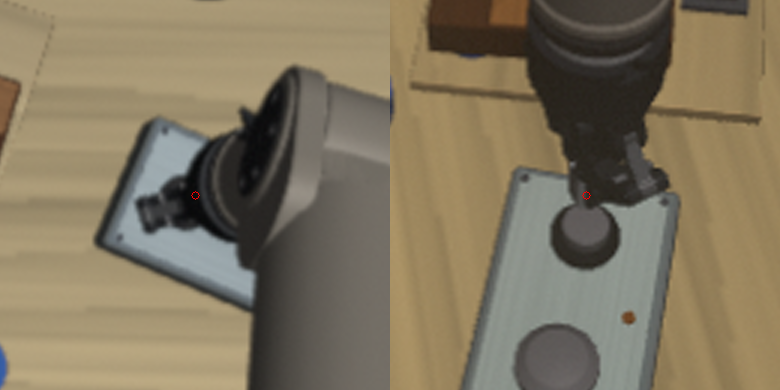

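The tips are just above the start button (side crop about (586,228)), and the mushroom head at (557,360) is well clear. I press.

{"op": "send_rows", "data": {
  "steps": [
    [[2, 2, 15], [0, 0, 0], 0],
    [[2, 2, 24], [0, 0, 0], 0],
    [[2, 2, 28], [0, 0, 0], 0],
    [[2, 2, 31], [0, 0, 0], 0],
    [[2, 2, 34], [0, 0, 0], 0],
    [[2, 2, 36], [0, 0, 0], 0],
    [[2, 2, 37], [0, 0, 0], 0],
    [[2, 2, 37], [0, 0, 0], 0]
  ]
}}

```text
time: 15.9
eef_pos: [0.5122, -0.2601, 0.0938]
eef_rot: [0.808, -0.59, -0.001, 0.001]
force: [-8.2, 1.3, 19.4]
finger_gap: 0.0001
```

```bash
python3 d.py .512 -.259 .092
```

```text
15.9 tcp [ 0.5122 -0.2601  0.0938] zax [-0.002 -0.    -1.   ] xax [ 0.305 -0.953 -0.   ] F [-8.2  1.3 19.4] gap 0.0001
j [ 0.61  0.45 -0.27  1.87  0.16  0.84 -1.  ]
shift mm [-1.1 -0.2  1.8]
```

Fully in: tip at 0.069 and 19 N against the stop. I lift clear.

{"op": "send_rows", "data": {
  "steps": [
    [[0, 0, -10], [0, 0, 0], 0],
    [[0, 0, -40], [0, 0, 0], 0],
    [[0, 0, -90], [0, 0, 0], 0],
    [[0, 0, -140], [0, 0, 0], 0],
    [[60, 0, -150], [0, 0, 0], 0],
    [[110, 0, -150], [0, 0, 0], 0],
    [[160, 0, -150], [0, 0, 0], 0],
    [[160, 0, -150], [0, 0, 0], 0]
  ]
}}

```text
time: 16.9
eef_pos: [0.561, -0.4176, 0.2402]
eef_rot: [0.806, -0.592, 0.001, 0.001]
force: [-0.7, 0.4, 0.9]
finger_gap: 0.0002
```

```bash
python3 - <<'E'
from h import *
s=read_state(); print(s["time"],s["eef_pos"],np.round(s["force"],1))
for n in("top","side"):
    c=camera(n); cv2.imwrite(f"pics/{n}_end.png",c["img"][:,:,::-1])
    a=cv2.imread(f"pics/{n}1.png")[:,:,::-1]
    d=cv2.absdiff(a,c["img"]).max(2); m=(cv2.medianBlur(d,5)>25).astype(np.uint8)
    k,l,st,ce=cv2.connectedComponentsWithStats(m)
    print(n,[list(map(int,x)) for x in st[1:] if x[4]>20])
E
```

```text
16.9 [ 0.56096661 -0.41759121  0.2401523 ] [-0.7  0.4  0.9]
top [[437, 144, 203, 336, 22756], [568, 181, 14, 36, 248], [528, 195, 30, 27, 475], [323, 210, 18, 21, 244], [189, 214, 10, 13, 34], [210, 230, 14, 16, 73], [628, 402, 12, 27, 233], [309, 455, 112, 25, 1215], [286, 463, 12, 17, 90]]
side [[0, 0, 477, 406, 49765], [15, 112, 77, 141, 3938], [6, 161, 14, 16, 41], [0, 206, 39, 58, 1019], [59, 242, 20, 11, 120], [32, 258, 16, 15, 158], [0, 351, 63, 129, 4140]]
```

View pics/side_end.png

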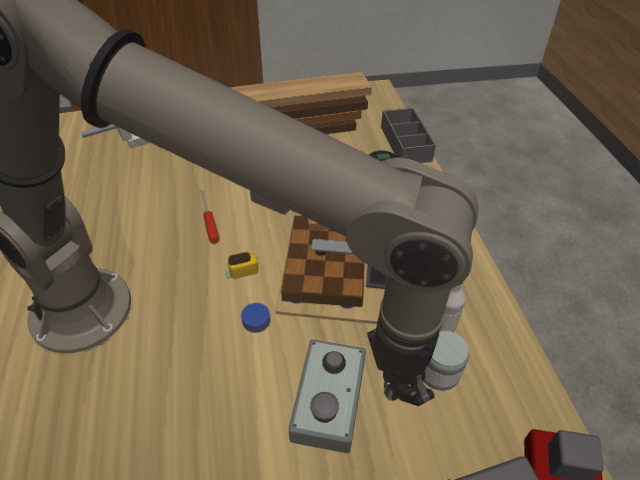

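The side view shows both buttons out at (333,360) and (323,405), the bar level at (330,246), and the loose things it shows in place. In the top view, only the arm, the bar tip and the paddle differ from the start. I hand the job in.

```bash
python3 -c "
from cell import *
print(finish_job())"
```

```text
the job is handed in; nothing more can be done
None
```

I did the three presses in order with closed fingertips and handed the job in at about 17 s; it reports no verdict.

| Press | Evidence at the end of the press |
|---|---|
| Hold-down arm | Fingertips at 99 mm, the stated fully-down height, about 12 N; the bar looked level afterwards |
| Paddle switch | 56 N against the stop; the picture shows it tipped over |
| Start button | Fingertips at 69 mm (6 mm in), 19 N; the button was back out after I lifted clear |

**Last checks:** The gripper hung free in the air. The top view showed no change except the arm, the hold-down bar and the paddle. The side view showed both buttons out.

**Disagreed or weaker:**
- **Bar angle:** After the press, a silhouette fit in the top view put the bar about 0.28 rad short of level. The side view put it within 0.01 rad, and I trusted that because the top view barely sees this angle.
- **Paddle force:** The 56 N was more than needed. It was under the 120 N wrist limit, and the fingertips took it.
- **Last view:** The arm hid the paddle and the sander in the final side picture, and covered part of the top picture near the control box. I could not check everything from both cameras.

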